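# Pack a ward order from the middle of the box stack

### The job

Pack the ward's order in the grey crate: take the middle one of the three stacked clear storage boxes and lay it flat and lengthways on the crate floor between the end steps, set the white divider level on the end steps above it with its fin up, and stand the tall square carton upright on the divider. Leave the stack tidy, with the upper box back on the bottom one, straight and edges in line. Lower each thing into place instead of dropping it, keep everything upright, and leave the bottom box, the crate and all else on the counter where they stand.

Things in the scene. Friction and masses are not known exactly. Their poses are not given: they have to be found in the camera images.
- box_top_centre (a point): Centre (half-way up) of the uppermost of three identical clear clip-lid storage boxes stacked on one another, each a plain block 140 x 60 x 40 mm (long side = own x, height = z up, flat top and underside), about 0.25 kg. The stack is a little askew: each box has its own yaw.
- box_mid_centre (a point): Centre (half-way up) of the middle box of the stack, same size; this one goes in the crate.
- box_low_centre (a point): Centre (half-way up) of the bottom box of the stack, same size, standing on the counter; it stays there.
- crate: Open grey plastic crate, loose but heavy, on the counter; origin at the centre of its underside, x along its long side, z up. Outside 212 x 136 mm, 64 mm high (a rolled rim widens it to 224 x 148 mm at the top); walls and floor 6 mm thick; inside 200 x 124 mm. Against each end wall is a solid step 16 mm wide (along x), over the full width, with its flat top 50 mm above the counter; between the steps the floor is 168 x 124 mm, its top 6 mm above the crate's underside.
- divider_fin (a point): Centre of the fin of a loose white divider lying flat on the counter: a plate 186 (own x) x 110 (own y) x 4 mm with an upright fin across its middle, 8 mm thick (along x), 100 mm long (along y), 40 mm high above the plate. This point is 24 mm above the underside of the plate. Symmetrical end for end. On the crate's end steps, its plate's top is 54 mm above the crate's underside, its fin's top 94 mm. 0.13 kg. Pinch the fin.
- carton_centre (a point): Centre (half-way up) of the tall square medicine carton, 56 x 56 x 115 mm, standing upright, sides along its own x and y, 0.16 kg. It fits on the divider on either side of the fin, clear of the crate wall.
- squat_carton: Bystander: lower oblong medicine carton 80 (x) x 50 (y) x 70 mm high; origin under its centre.
- jar: Bystander: white screw-cap tablet jar, 68 mm diameter, 84 mm high; origin under its centre.
- stapler: Bystander: black stapler, 130 (x) x 34 (y) x 56 mm high; origin under its centre.
- glue_stick: Bystander: upright glue stick, 29 mm diameter, 94 mm high, easily knocked over; origin under its centre.
- flat_carton: Bystander: flat lying carton 150 (x) x 45 (y) x 36 mm high; origin under its centre.
- spare_box: Bystander: a fourth storage box of the same kind standing alone on the counter, 140 (x) x 60 (y) x 40 mm; not part of the job; origin under its centre.
- tape_dispenser: Bystander: black tape dispenser, 150 (x) x 56 (y) x 81 mm high; origin under its centre.

How it is judged:
By the outcome, as a careful person would: the job done as asked, in the order asked, and still so for the second after the job is handed in, with the robot touching nothing.
It also fails if it takes over 72 s, if anything falls off the work surface, if the arm or the gripper's body presses on something with over 40 N, if the wrist force passes 120 N, or if a joint passes its speed limit or range.

### The arm

A 6-joint arm with a two-finger parallel gripper is mounted at the origin on the work surface. World frame = base frame: x ahead of the robot, y to its left, z up, the work surface at z = 0. Lengths are in m, angles in rad, forces in N, time in s.
With the tool pointing down it reaches from about 0.25 to 0.725 m from the base axis. Payload 9.7 kg.
Tool frame: the origin (TCP) lies between the finger pads; the fingertips stand 14 mm ahead of it and the grasp point (between the pads) lies 5 mm behind it; z points along the fingers, y is the line along which they close (so a half turn about z gives the same grasp; the last joint's range is limited). The gripper opens to 85 mm and grips with 20 to 120 N. Pads are 22 mm wide; open, the fingers measure 114 mm over their backs; the gripper's body (76 mm by 85 mm) begins 54 mm behind the grasp point. The pads swing forward as they close: fully open they stand 13 mm farther back than shut.
Start: joints at [1.339, 0.087, 0.176, 1.66, 0, 1.571], TCP at [0.126, 0.535, 0.245] pointing down, gripper open.
Joint ranges: [-3.13, 3.13], [-0.85, 1.81], [-1.15, 1.24], [-2.2, 2.28], [-1.44, 1.52], [-3.14, 3.14]. Speed limits (rad/s): [2.22, 2.22, 2.57, 3.14, 3.14, 3.14].

### API

Orientations are given as a unit quaternion [w, x, y, z].
In Python, from cell import r, imaging gives the robot as it stands.
- The arm moves only by the shell command python3 -m jog 'ROWS' [OPENING] [FORCE]. ROWS is JSON, a list of rows, each a list of 2 entries, a list of its own where there are three numbers: the shift along the tool's x, y, z in m, then the turn, a rotation vector about the tool's x, y, z in rad. A call has 1 to 10 rows; each row is the pose to reach, as a shift and turn from the pose commanded when the call began, along the tool's axes at that moment; what a row does not reach only later rows make up. A row lasts 1/10 s, in which the tool goes at most 50 mm and 8.59 degrees, less where a joint would pass 70% of its speed; a pose out of reach is approached as far as the arm can. A call with a gripper value outside its range is refused whole. OPENING is the closure, from 0 (fully open) to 1 (shut), set as the call begins (- or left out, the last holds). The fingers move at their own pace and stop on an object; FORCE is the grip in N (left out, the last holds). Time passes only in rows, so rows that repeat a pose let the fingers close. It gives the time, the measured TCP pose, the force, the opening and the grip force at its end, in the units of the state.
- r.sense(): the state, without advancing time (a new reading comes with each control period).
- imaging.snapshot(name): name is "scene" or "top" or "wrist"; returns (picture, depth): 480x640x3 uint8, red, green, blue; 480x640 float32, m along the optical axis (not along the pixel's ray), 0 where there is no reading.
- imaging.get_calibration(name): a dict with "intrinsics" (3x3 intrinsics, pixels), "pose" (4x4, takes a point from camera to world coordinates). Camera axes: x right, y down, z forward; pixel columns grow to the right and rows downward; lengths in m; the calibration is good to about 2 mm. A picture is of the moment at which its call begins: read the wrist's pose just before it. get_calibration takes no time and is no camera call; for the wrist camera it gives the pose at the moment of the call.
- r.job_done(): hands the job in; it is judged then, once.
The state is a dict: "clock": time; "joint_positions": joint angles; "qd": joint speeds; "joint_efforts": joint torques, N m; "eef_pos": TCP position; "tool_rot": TCP orientation; "ft_force": force on the tool from outside, world axes, zero at the start; "wrist_torque": the same for the moment, N m; "finger_gap": finger opening in m; "grasp_force": force on a finger pad.
Only numpy, scipy, OpenCV 4.12 (cv2) and the standard library are available. Lean on these libraries where they do the work, as an engineer would, in place of code of your own. Each camera call takes 0.05 s, during which the arm holds its last target. There are 200 camera calls.

## Working session

There is one attempt and no reset: what is moved stays moved. The work goes in short steps, Python scripts to look and compute and a shell command to move; the robot and the scene stay as the last step left them, time stands still between calls to the robot, and variables do not carry over. Pictures are saved under pics/ and viewed, at most 12 in all, crops included, and the job is handed in when it is done.

```bash
ls; mkdir -p pics
python3 - <<'E'
from cell import r, imaging
import cv2,numpy as np
print(r.sense())
for n in ("scene","top"):
    p,d=imaging.snapshot(n); cv2.imwrite(f"pics/{n}0.png",p[:,:,::-1]); np.save(f"pics/{n}0.npy",d)
    c=imaging.get_calibration(n); print(n,np.round(c["intrinsics"],1).tolist(),np.round(c["pose"],3).tolist())
E
```

```text
pics
{'clock': 0.0, 'joint_positions': array([ 1.33899755e+00,  8.74862986e-02,  1.75115516e-01,  1.65979854e+00,
       -2.71101783e-05,  1.57079767e+00]), 'qd': array([ 1.64506849e-03, -2.61992309e-04, -8.62995872e-04, -8.10061273e-04,
        3.29256202e-06,  4.63411001e-04]), 'joint_efforts': array([-2.68230266e-03, -5.20387530e+01,  4.64802432e+01,  1.61705300e-02,
       -2.88889414e-04, -1.98865598e-05]), 'eef_pos': array([0.12630868, 0.53508007, 0.24455909]), 'tool_rot': array([-6.59219741e-05,  1.15640718e-01,  9.93290870e-01, -6.83459012e-04]), 'ft_force': array([ 0.06903079,  0.46560022, -0.01480774]), 'wrist_torque': array([ 0.01713262, -0.01708118,  0.02061867]), 'grasp_force': 0.0, 'finger_gap': 0.08549739247304017}
scene [[511.9, 0.0, 316.0], [0.0, 511.9, 233.2], [0.0, 0.0, 1.0]] [[0.222, 0.782, -0.582, 1.277], [0.975, -0.173, 0.139, -0.196], [0.008, -0.599, -0.801, 1.123], [0.0, 0.0, 0.0, 1.0]]
top [[475.9, 0.0, 326.8], [0.0, 475.9, 238.3], [0.0, 0.0, 1.0]] [[-0.016, -0.99, 0.141, 0.353], [-1.0, 0.016, -0.005, 0.014], [0.003, -0.141, -0.99, 1.355], [0.0, 0.0, 0.0, 1.0]]
```

View pics/top0.png

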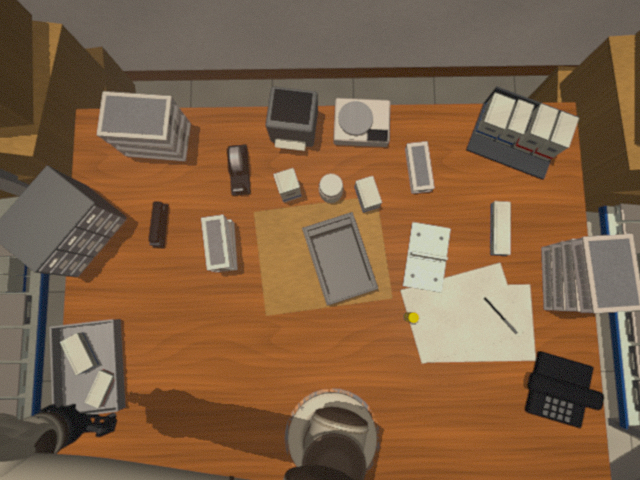

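View pics/scene0.png

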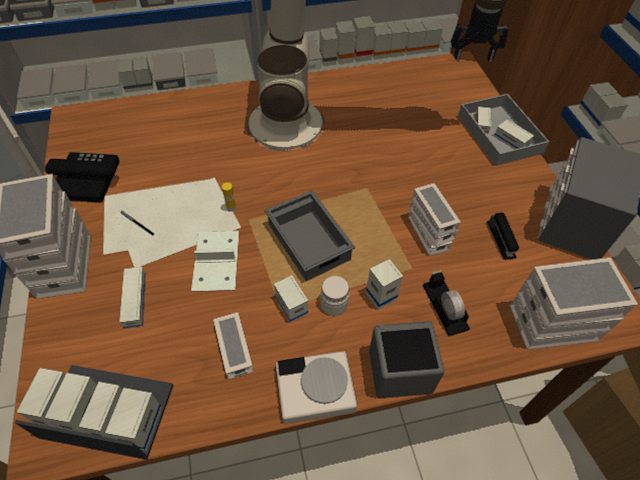

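The top view shows the stack at (218,242), crate (340,258), divider (428,257) with its fin about level, tall carton (288,185), jar (331,187), squat carton (368,193), spare box (420,167) and glue stick (413,318). The scene view agrees, with the stack at (435,218). Next I measure with depth.

```bash
cat > h.py <<'E'
from cell import r, imaging
import cv2,numpy as np
from scipy.spatial.transform import Rotation as R
def cloud(n,d,c):
    K,T=np.array(c["intrinsics"]),np.array(c["pose"])
    v,u=np.mgrid[:480,:640]
    P=np.stack([(u-K[0,2])/K[0,0]*d,(v-K[1,2])/K[1,1]*d,d],-1)@T[:3,:3].T+T[:3,3]
    P[d==0]=np.nan
    return P
def rect(Q):
    (c,s,a)=cv2.minAreaRect((Q[:,:2]*1000).astype(np.float32))
    if s[0]<s[1]: s=s[::-1]; a+=90
    a=(a+90)%180-90
    return np.round(c,1),np.round(s,1),round(a,1)
def sel(P,x,y,z):
    m=(P[...,0]>x[0])&(P[...,0]<x[1])&(P[...,1]>y[0])&(P[...,1]<y[1])&(P[...,2]>z[0])&(P[...,2]<z[1])
    return m
E
python3 - <<'E'
from h import *
for n in ("top","scene"):
    d=np.load(f"pics/{n}0.npy"); P=cloud(n,d,imaging.get_calibration(n)); np.save(f"pics/{n}P.npy",P)
    W=sel(P,(.15,.8),(-.5,.5),(-.02,.3))
    print(n,'table z',np.nanmedian(P[sel(P,(.3,.5),(-.4,.4),(-.02,.02))][:,2]), (d==0).mean())
    m=(W&(P[...,2]>.018)).astype(np.uint8)
    k,lab,st,ce=cv2.connectedComponentsWithStats(m)
    for i in range(1,k):
        if st[i,4]<60: continue
        Q=P[lab==i]; zt=np.percentile(Q[:,2],95); T=Q[Q[:,2]>zt-.006]
        print(ce[i].round(),st[i,4],'ztop',round(zt*1000),'top',*rect(T),len(T))
E
```

```text
top table z 0.0007138581085748275 0.004104817708333333
[160. 145.] 820 ztop 182 top [791.3 457.5] [83.3 17.4] 89.3 181
[234. 160.] 337 ztop 83 top [769.6 261.6] [40.7 23.9] 8.7 95
[419. 169.] 959 ztop 44 top [ 739.  -262.2] [125.8  59.7] 5.4 626
[245. 162.] 70 ztop 44 top [767.6 238. ] [60.5  6.2] 4.4 39
[287. 184.] 594 ztop 119 top [687.6 114.8] [56.1 55.1] 17.8 365
[330. 188.] 551 ztop 87 top [683.4  -4.4] [61.4 58.8] 44.1 328
[367. 193.] 628 ztop 74 top [ 664.6 -108.3] [80.7 50.5] 17.0 383
[238. 188.] 107 ztop 55 top [687.6 255.3] [25.9 20.9] -86.4 52
[156. 224.] 506 ztop 57 top [590.3 483.8] [110.5  27.8] -2.9 230
[499. 229.] 810 ztop 40 top [ 564.4 -478.8] [151.8  42.2] 0.0 516
[340. 257.] 1774 ztop 67 top [483.1 -25.5] [222.1 147. ] 17.3 857
[218. 243.] 1624 ztop 124 top [523.7 300.6] [140.   60.5] 7.4 1031
[429. 256.] 145 ztop 47 top [ 488.  -274.8] [95.   8.2] 79.3 78
[411. 317.] 138 ztop 96 top [ 321.1 -214.5] [27.2 25.8] 88.8 88
scene table z 0.0010863556646982797 0.004176432291666666
[228. 195.] 248 ztop 96 top [ 322. -219.] [30.3 26.9] 20.6 73
[433. 217.] 2261 ztop 123 top [525.6 296.8] [144.3  61.8] 7.7 974
[309. 232.] 2552 ztop 66 top [484.9 -29.7] [226.9 147.6] 17.1 972
[504. 232.] 567 ztop 56 top [592.7 480.1] [113.2  27.5] -4.3 242
[214. 254.] 303 ztop 45 top [ 490.7 -279.8] [97.4 12.1] 77.1 123
[383. 282.] 1166 ztop 117 top [689.1 110.6] [57.9 57.8] -72.7 499
[536. 279.] 448 ztop 182 top [791.8 456.3] [86.7 16.5] 89.3 193
[134. 294.] 887 ztop 39 top [ 567.1 -481. ] [152.   38.5] -0.7 668
[436. 279.] 190 ztop 56 top [690.3 252.4] [27.2 23.9] -81.8 63
[290. 297.] 946 ztop 73 top [ 666. -113.] [81.7 50.6] 16.6 589
[334. 294.] 881 ztop 87 top [684.2  -8.9] [62.1 59.1] -14.6 459
[449. 305.] 609 ztop 81 top [773.6 258.6] [46.4 26. ] 3.2 157
[231. 339.] 1290 ztop 43 top [ 740.2 -266. ] [125.8  59.8] 5.6 1144
```

Run:
```python
import cv2,numpy as np
a=cv2.imread("pics/top0.png")[195:290,180:300]; b=cv2.imread("pics/scene0.png")[170:265,390:480]
a=cv2.resize(a,(420,332),interpolation=cv2.INTER_CUBIC); b=cv2.resize(b,(315,332),interpolation=cv2.INTER_CUBIC)
cv2.imwrite("pics/crop0.png",np.hstack([a,b]))
```

```text
(no output)
```

View pics/crop0.png

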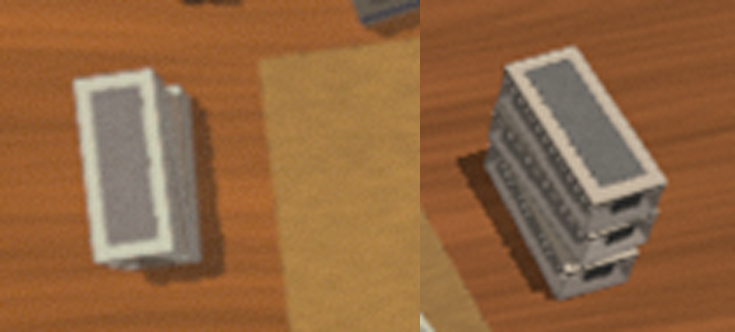

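The crops show the three boxes offset towards −y going down, with top-box yaw about 7.5°. Depth sizes match the nominal sizes, and the two cameras differ by about 4 mm in y, so I'll go above the stack and check with the wrist camera.

```bash
cat >> h.py <<'E'
def go(x,y,z,tooly_deg):
    """shift/turn (tool axes) from measured pose to TCP at x,y,z with tool down, tool y at +-tooly_deg"""
    s=r.sense(); q=s["tool_rot"]; M=R.from_quat([q[1],q[2],q[3],q[0]])
    a=np.degrees(np.arctan2(*M.as_matrix()[1::-1,1])); 
    da=(tooly_deg-a+90)%180-90; t=np.radians(a+da)
    ty=np.array([np.cos(t),np.sin(t),0]); tz=np.array([0,0,-1.]); G=R.from_matrix(np.stack([np.cross(ty,tz),ty,tz],1))
    print('t',round(s["clock"],2),'pos',s["eef_pos"].round(4),'tooly',a.round(2),'gap',round(s["finger_gap"],4),'j6',s["joint_positions"][5].round(2),'F',s["ft_force"].round(1))
    print('  ->',M.inv().apply(np.array([x,y,z])-s["eef_pos"]).round(4).tolist(),(M.inv()*G).as_rotvec().round(4).tolist())
def wrist(tag):
    c=imaging.get_calibration("wrist"); p,d=imaging.snapshot("wrist"); cv2.imwrite(f"pics/{tag}.png",p[:,:,::-1])
    P=cloud("wrist",d,c); np.save(f"pics/{tag}P.npy",P); return p,P
E
python3 -c "
from h import *
go(.5246,.2987,.26,97.5)"
```

```text
t 0.1 pos [0.1263 0.5351 0.2447] tooly 76.72 gap 0.0856 j6 1.57 F [-0.4 -0.3 -0. ]
  -> [-0.4419, -0.1386, -0.0151] [-0.0011, -0.0002, -0.3627]
```

```bash
R='x'; python3 -m jog '[[[-0.442,-0.139,-0.015],[0,0,-0.363]],[[-0.442,-0.139,-0.015],[0,0,-0.363]],[[-0.442,-0.139,-0.015],[0,0,-0.363]],[[-0.442,-0.139,-0.015],[0,0,-0.363]],[[-0.442,-0.139,-0.015],[0,0,-0.363]],[[-0.442,-0.139,-0.015],[0,0,-0.363]],[[-0.442,-0.139,-0.015],[0,0,-0.363]],[[-0.442,-0.139,-0.015],[0,0,-0.363]],[[-0.442,-0.139,-0.015],[0,0,-0.363]],[[-0.442,-0.139,-0.015],[0,0,-0.363]]]'
python3 - <<'E'
from h import *
go(.5246,.2987,.26,97.5)
p,P=wrist("w1")
m=sel(P,(.4,.65),(.2,.4),(.1,.15)); Q=P[m]; print(len(Q))
if len(Q): print(np.percentile(Q[:,2],[5,50,95]),rect(Q))
E
```

```text
clock: 1.1
eef_pos: [0.5274, 0.2959, 0.2593]
tool_rot: [-0.0, -0.064, 0.998, -0.0]
ft_force: [-0.2, 0.7, 0.3]
finger_gap: 0.0853
grasp_force: 0.0
t 1.1 pos [0.5274 0.2959 0.2593] tooly 97.35 gap 0.0853 j6 0.38 F [-0.2  0.7  0.3]
  -> [0.0024, 0.0032, -0.0007] [-0.0009, -0.0007, -0.0026]
16094
[0.11890445 0.12016691 0.12133501] (array([524.7, 298.5]), array([140.4,  60.2]), 7.4)
```

View pics/w1.png

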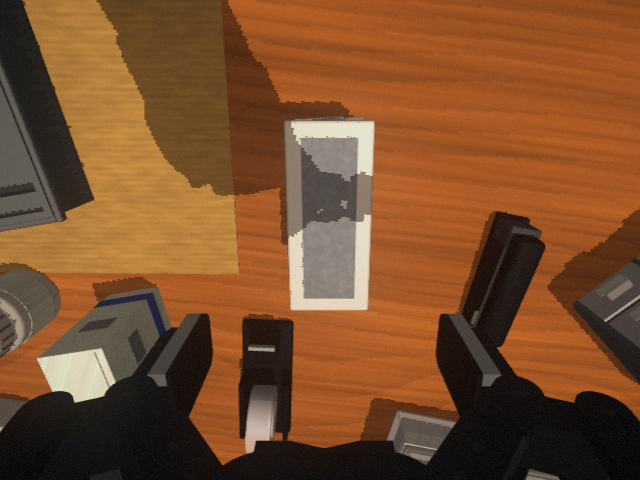

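The wrist view shows the top box centred at about (330,215); its depth gives (524.7, 298.5) mm, yaw 7.4° and top at 120 mm, all as expected. I'll descend and grasp it.

```bash
python3 -m jog '[[[0.0025,0.003,0.05],[0,0,0]],[[0.0025,0.003,0.09],[0,0,0]],[[0.0025,0.003,0.12],[0,0,0]],[[0.0025,0.003,0.145],[0,0,0]],[[0.0025,0.003,0.156],[0,0,0]],[[0.0025,0.003,0.156],[0,0,0]]]'
python3 -c "
from h import *
go(.5247,.2985,.102,97.4)"
```

```text
clock: 1.75
eef_pos: [0.5208, 0.3008, 0.1028]
tool_rot: [-0.001, -0.066, 0.998, -0.001]
ft_force: [-0.2, 0.4, 0.4]
finger_gap: 0.0856
grasp_force: 0.0
t 1.75 pos [0.5208 0.3008 0.1028] tooly 97.53 gap 0.0856 j6 0.39 F [-0.2  0.4  0.4]
  -> [-0.0035, -0.0028, 0.0008] [-0.0011, -0.0027, 0.0022]
```

```bash
python3 -m jog '[[[-0.003,-0.003,0.0005],[0,0,0]],[[-0.003,-0.003,0.0005],[0,0,0]]]' && python3 -m jog '[[[0,0,0],[0,0,0]],[[0,0,0],[0,0,0]],[[0,0,0],[0,0,0]],[[0,0,0],[0,0,0]],[[0,0,0],[0,0,0]],[[0,0,0],[0,0,0]]]' 1 40
python3 -c "
from h import *
go(.5247,.2985,.132,97.4)"
```

```text
clock: 1.95
eef_pos: [0.5261, 0.2987, 0.1055]
tool_rot: [0.001, -0.065, 0.998, 0.0]
ft_force: [1.0, -0.6, 0.8]
finger_gap: 0.0857
grasp_force: 0.0
clock: 2.55
eef_pos: [0.5255, 0.2988, 0.1048]
tool_rot: [0.001, -0.066, 0.998, 0.0]
ft_force: [-0.6, 0.5, 6.3]
finger_gap: 0.0594
grasp_force: 44.2
t 2.55 pos [0.5255 0.2988 0.1048] tooly 97.52 gap 0.0594 j6 0.39 F [-0.6  0.5  6.3]
  -> [0.0008, -0.0002, -0.0272] [0.0007, 0.0016, 0.0021]
```

```bash
python3 -m jog '[[[0,0,-0.01],[0,0,0]],[[0,0,-0.025],[0,0,0]],[[0,0,-0.05],[0,0,0]],[[0,0,-0.05],[0,0,0]],[[0,0,-0.05],[0,0,0]]]'
python3 - <<'E'
from h import *
go(.355,.265,.06,97.5)
p,P=wrist("w2")
p2,d=imaging.snapshot("top"); T=cloud("top",d,imaging.get_calibration("top")); np.save("pics/t2P.npy",T); cv2.imwrite("pics/t2.png",p2[:,:,::-1])
E
```

```text
clock: 3.05
eef_pos: [0.5254, 0.2987, 0.1546]
tool_rot: [0.001, -0.066, 0.998, 0.0]
ft_force: [-0.5, 0.7, -3.3]
finger_gap: 0.0593
grasp_force: 43.7
t 3.05 pos [0.5254 0.2987 0.1546] tooly 97.51 gap 0.0593 j6 0.39 F [-0.5  0.7 -3.3]
  -> [0.1735, -0.0112, 0.0944] [0.0005, 0.0013, 0.0003]
```

```bash
python3 -m jog '[[[0.04,0,0],[0,0,0]],[[0.08,-0.005,0],[0,0,0]],[[0.12,-0.01,0],[0,0,0]],[[0.16,-0.011,0],[0,0,0]],[[0.1735,-0.011,0.02],[0,0,0]],[[0.1735,-0.011,0.06],[0,0,0]],[[0.1735,-0.011,0.1],[0,0,0]],[[0.1735,-0.011,0.115],[0,0,0]],[[0.1735,-0.011,0.115],[0,0,0]],[[0.1735,-0.011,0.115],[0,0,0]]]'
python3 - <<'E'
from h import *
go(.355,.265,.0255,97.5)
p,P=wrist("w3")
p2,d=imaging.snapshot("top"); T=cloud("top",d,imaging.get_calibration("top")); np.save("pics/t3P.npy",T)
Q=T[sel(T,(.44,.65),(.2,.4),(.07,.1))]; print(len(Q),rect(Q) if len(Q) else '')
Q=P[sel(P,(.44,.65),(.2,.4),(.07,.1))]; print(len(Q),rect(Q) if len(Q) else '')
E
```

```text
clock: 4.15
eef_pos: [0.3544, 0.2648, 0.0389]
tool_rot: [-0.0, -0.066, 0.998, -0.0]
ft_force: [0.7, 0.5, -1.9]
finger_gap: 0.0593
grasp_force: 43.9
t 4.15 pos [0.3544 0.2648 0.0389] tooly 97.52 gap 0.0593 j6 0.51 F [ 0.7  0.5 -1.9]
  -> [-0.0006, 0.0001, 0.0134] [-0.0003, -0.0005, 0.0003]
1159 (array([524.4, 301.9]), array([141. ,  60.8]), 11.2)
0
```

```bash
python3 -m jog '[[[0,0,0.005],[0,0,0]],[[0,0,0.009],[0,0,0]],[[0,0,0.012],[0,0,0]],[[0,0,0.0135],[0,0,0]],[[0,0,0.0145],[0,0,0]],[[0,0,0.0145],[0,0,0]]]'
```

```text
clock: 4.85
eef_pos: [0.3545, 0.2649, 0.0248]
tool_rot: [0.0, -0.066, 0.998, 0.0]
ft_force: [-1.7, -0.4, 4.5]
finger_gap: 0.0592
grasp_force: 44.8
```

```bash
python3 -m jog '[[[0,0,0],[0,0,0]],[[0,0,0],[0,0,0]],[[0,0,0],[0,0,0]],[[0,0,-0.04],[0,0,0]],[[0,0,-0.09],[0,0,0]],[[0,0,-0.14],[0,0,0]],[[0,0,-0.19],[0,0,0]],[[0,0,-0.215],[0,0,0]]]' 0
python3 - <<'E'
from h import *
go(.5244,.300,.24,101.2)
E
```

```text
clock: 5.65
eef_pos: [0.3551, 0.2654, 0.2437]
tool_rot: [0.002, -0.066, 0.998, 0.001]
ft_force: [0.5, -0.2, -0.6]
finger_gap: 0.0857
grasp_force: 0.0
t 5.65 pos [0.3551 0.2654 0.2437] tooly 97.52 gap 0.0857 j6 0.51 F [ 0.5 -0.2 -0.6]
  -> [-0.1724, 0.0122, 0.0045] [0.0023, 0.0045, -0.0643]
```

```bash
python3 -m jog '[[[-0.05,0.003,0],[0,0,-0.064]],[[-0.1,0.007,0],[0,0,-0.064]],[[-0.15,0.012,0],[0,0,-0.064]],[[-0.1725,0.012,0],[0,0,-0.064]],[[-0.1725,0.012,0],[0,0,-0.064]],[[-0.1725,0.012,0],[0,0,-0.064]]]'
python3 - <<'E'
from h import *
go(.5244,.300,.24,101.2)
p,P=wrist("w4")
for z in ((.07,.1),(.075,.085)):
  Q=P[sel(P,(.44,.65),(.2,.4),z)]; print(len(Q),np.median(Q[:,2]),rect(Q))
for z in ((.012,.034),(.034,.043),(.0,.06)):
  Q=P[sel(P,(.44,.65),(.2,.4),z)&sel(P,(.45,.6),(.25,.35),(.01,.06))]; print(z,len(Q), rect(Q) if len(Q) else '')
Q=P[sel(P,(.2,.43),(.2,.35),(.03,.06))]; print('put',len(Q),rect(Q) if len(Q) else '')
E
```

```text
clock: 6.25
eef_pos: [0.524, 0.2993, 0.2385]
tool_rot: [-0.001, -0.097, 0.995, -0.0]
ft_force: [0.4, -0.2, 0.6]
finger_gap: 0.0857
grasp_force: 0.0
t 6.25 pos [0.524  0.2993 0.2385] tooly 101.16 gap 0.0857 j6 0.32 F [ 0.4 -0.2  0.6]
  -> [-0.0006, 0.0006, -0.0015] [-0.0004, -0.0015, -0.0007]
14071 0.08016834204800244 (array([524.7, 299.2]), array([140.1,  60.2]), 10.6)
14067 0.08016849530043446 (array([524.7, 299.2]), array([140.1,  60.2]), 10.6)
(0.012, 0.034) 0 
(0.034, 0.043) 237 (array([529.2, 269.7]), array([139.6,   9.8]), 3.2)
(0.0, 0.06) 294 (array([522.8, 269.4]), array([147.9,  40.8]), -8.8)
put 6037 (array([397.3, 270.2]), array([60.1, 52.5]), -82.1)
```

View pics/w4.png

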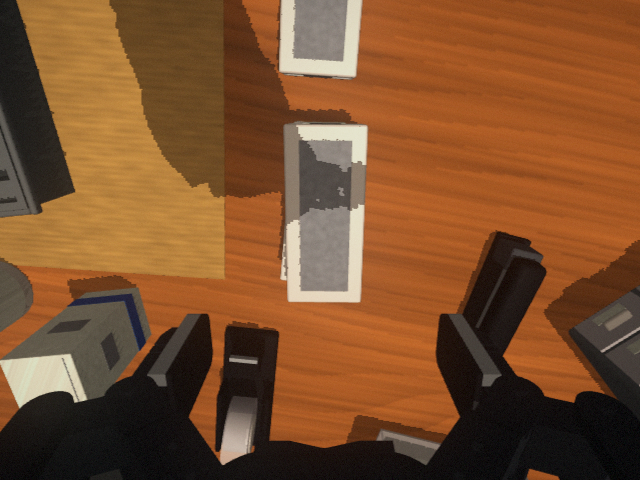

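The wrist view shows the middle box at about (325,212), which is (524.7, 299.2) mm at yaw 10.6°. A strip of the bottom box is visible on its left. The top box is parked cleanly at the upper edge.

```bash
python3 -m jog '[[[-0.0007,0,0.05],[0,0,0.01]],[[-0.0007,0,0.1],[0,0,0.01]],[[-0.0007,0,0.145],[0,0,0.01]],[[-0.0007,0,0.165],[0,0,0.01]],[[-0.0007,0,0.1735],[0,0,0.01]],[[-0.0007,0,0.1735],[0,0,0.01]],[[-0.0007,0,0.1735],[0,0,0.01]]]' && python3 -m jog '[[[0,0,0],[0,0,0]],[[0,0,0],[0,0,0]],[[0,0,0],[0,0,0]],[[0,0,0],[0,0,0]],[[0,0,0],[0,0,0]],[[0,0,0],[0,0,0]]]' 1 40
```

```text
clock: 7.0
eef_pos: [0.5251, 0.3, 0.0679]
tool_rot: [0.001, -0.093, 0.996, 0.001]
ft_force: [-1.1, 0.5, -0.2]
finger_gap: 0.0856
grasp_force: 0.0
clock: 7.6
eef_pos: [0.5253, 0.2999, 0.0675]
tool_rot: [0.001, -0.092, 0.996, 0.001]
ft_force: [-1.2, -0.0, 5.8]
finger_gap: 0.0595
grasp_force: 44.4
```

```bash
python3 -m jog '[[[0,0,-0.01],[0,0,0]],[[0,0,-0.03],[0,0,0]],[[0,0,-0.07],[0,0,0]],[[0,0,-0.12],[0,0,0]],[[0,0,-0.132],[0,0,0]],[[0,0,-0.132],[0,0,0]]]'
python3 - <<'E'
from h import *
go(.484,-.0276,.20,107.2)
E
```

```text
clock: 8.2
eef_pos: [0.5256, 0.3001, 0.2009]
tool_rot: [0.002, -0.092, 0.996, 0.001]
ft_force: [0.5, -0.9, -2.1]
finger_gap: 0.0594
grasp_force: 44.0
t 8.2 pos [0.5256 0.3001 0.2009] tooly 100.61 gap 0.0594 j6 0.33 F [ 0.5 -0.9 -2.1]
  -> [0.1012, -0.3144, -0.0001] [0.0013, 0.0046, -0.115]
```

```bash
python3 -m jog '[[[0.01,-0.032,0],[0,0,-0.115]],[[0.024,-0.075,0],[0,0,-0.115]],[[0.04,-0.12,0],[0,0,-0.115]],[[0.055,-0.165,0],[0,0,-0.115]],[[0.07,-0.21,0],[0,0,-0.115]],[[0.085,-0.255,0],[0,0,-0.115]],[[0.095,-0.295,0],[0,0,-0.115]],[[0.101,-0.3145,0],[0,0,-0.115]],[[0.101,-0.3145,0],[0,0,-0.115]],[[0.101,-0.3145,0],[0,0,-0.115]]]'
python3 - <<'E'
from h import *
go(.484,-.0276,.20,107.2)
p,P=wrist("w5")
Q=P[sel(P,(.33,.65),(-.15,.1),(.055,.068))]; print(len(Q),np.median(Q[:,2]),rect(Q))
p2,d=imaging.snapshot("top"); T=cloud("top",d,imaging.get_calibration("top")); np.save("pics/t5P.npy",T)
Q=T[sel(T,(.3,.68),(.2,.4),(.03,.06))]; 
for lim in ((.2,.43),(.44,.68)):
  q=Q[(Q[:,0]>lim[0])&(Q[:,0]<lim[1])]; print(rect(q))
E
```

```text
clock: 9.2
eef_pos: [0.4827, -0.0284, 0.1963]
tool_rot: [-0.001, -0.149, 0.989, 0.0]
ft_force: [0.2, -0.5, -0.9]
finger_gap: 0.0593
grasp_force: 44.1
t 9.2 pos [ 0.4827 -0.0284  0.1963] tooly 107.12 gap 0.0593 j6 -0.36 F [ 0.2 -0.5 -0.9]
  -> [-0.0015, 0.0004, -0.0037] [0.001, -0.002, -0.0013]
11195 0.06334041199757334 (array([498.5, -68. ]), array([231.3, 229.3]), -73.1)
(array([359.6, 268. ]), array([127.6,  61. ]), 7.6)
(array([569.4, 295.5]), array([229.5,  82.9]), -5.8)
```

View pics/w5.png

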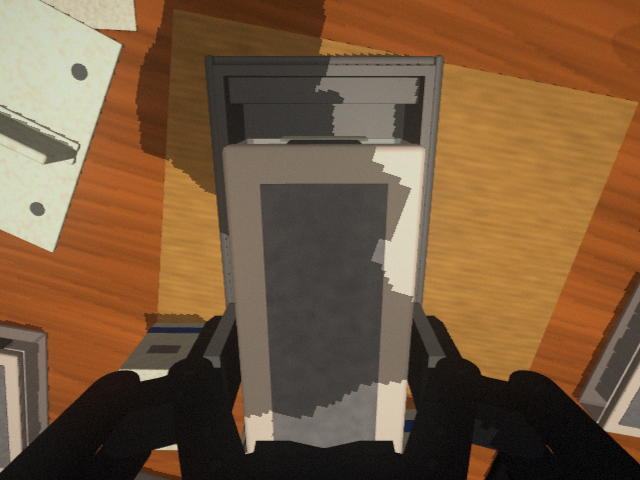

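The wrist view shows the held box at (325,290) inside the crate's outline. The crate's near rim is at row 57 and its side rims are at columns 208 and 440, parallel to the box. I'll take the rim edges in the crate frame.

Run:
```python
from h import *
P=np.load("pics/w5P.npy"); a=np.radians(17.2); c=np.array([.484,-.0276])
L=(P[...,:2]-c)@np.array([[np.cos(a),-np.sin(a)],[np.sin(a),np.cos(a)]])
ok=(P[...,2]>.060)&(P[...,2]<.068)&(abs(L[...,0])<.125)&(abs(L[...,1])<.09)
l=L[ok]*1000
print('end x min',np.percentile(l[abs(l[:,1])<50][:,0],[0,1,50]).round(1))
for x0 in (-100,-80,-60,-40,-20):
    q=l[abs(l[:,0]-x0)<8][:,1]; print(x0,len(q),q.min().round(1) if len(q) else'',q.max().round(1) if len(q) else'')
for y0 in (-40,0,40):
    print(y0,l[abs(l[:,1]-y0)<8][:,0].min().round(1))
T=np.load("pics/t5P.npy"); q=T[sel(T,(.44,.62),(.22,.34),(.035,.05))]; print('low',len(q),rect(q))
```

```text
end x min [-112.  -111.8 -106. ]
-100 3699 -74.1 73.2
-80 994 -74.1 72.8
-60 744 -74.2 72.8
-40 458 -74.2 72.6
-20 429 -74.4 72.8
-40 -111.9
0 -111.9
40 -111.8
low 1054 (array([526.7, 298.9]), array([139.7,  61. ]), 5.2)
```

```bash
python3 -m jog '[[[-0.0012,0,0.04],[0,0,0]],[[-0.0012,0,0.07],[0,0,0]],[[-0.0012,0,0.1],[0,0,0]],[[-0.0012,0,0.125],[0,0,0]],[[-0.0012,0,0.14],[0,0,0]],[[-0.0012,0,0.15],[0,0,0]],[[-0.0012,0,0.15],[0,0,0]]]'
python3 - <<'E'
from h import *
go(.4842,-.0282,.0335,107.1)
E
```

```text
clock: 10.0
eef_pos: [0.484, -0.0274, 0.0469]
tool_rot: [-0.001, -0.15, 0.989, 0.0]
ft_force: [-0.5, 0.1, -2.1]
finger_gap: 0.0593
grasp_force: 44.0
t 10.0 pos [ 0.484  -0.0274  0.0469] tooly 107.25 gap 0.0593 j6 -0.36 F [-0.5  0.1 -2.1]
  -> [0.0001, -0.0008, 0.0134] [0.0005, -0.0014, 0.0026]
```

```bash
python3 -m jog '[[[0,-0.001,0.005],[0,0,0.002]],[[0,-0.001,0.009],[0,0,0.002]],[[0,-0.001,0.0115],[0,0,0.002]],[[0,-0.001,0.013],[0,0,0.002]],[[0,-0.001,0.0138],[0,0,0.002]],[[0,-0.001,0.0138],[0,0,0.002]]]'
```

```text
clock: 10.6
eef_pos: [0.4848, -0.0288, 0.034]
tool_rot: [0.0, -0.149, 0.989, -0.0]
ft_force: [0.5, 0.1, -2.4]
finger_gap: 0.0594
grasp_force: 44.0
```

```bash
python3 -m jog '[[[0,0,0.0005],[0,0,0]],[[0,0,0.001],[0,0,0]],[[0,0,0.0015],[0,0,0]],[[0,0,0.0015],[0,0,0]]]'
```

```text
clock: 11.0
eef_pos: [0.4849, -0.0288, 0.0335]
tool_rot: [0.0, -0.149, 0.989, -0.0]
ft_force: [-4.0, -0.7, 7.6]
finger_gap: 0.059
grasp_force: 45.1
```

Contact made with the floor. I'll release with a partial opening and rise.

```bash
python3 -m jog '[[[0,0,0],[0,0,0]],[[0,0,0],[0,0,0]],[[0,0,0],[0,0,0]],[[0,0,-0.02],[0,0,0]],[[0,0,-0.06],[0,0,0]],[[0,0,-0.11],[0,0,0]],[[0,0,-0.16],[0,0,0]],[[0,0,-0.2],[0,0,0]],[[0,0,-0.2],[0,0,0]],[[0,0,-0.2],[0,0,0]]]' 0.15
python3 - <<'E'
from h import *
go(.48,.296,.26,95.2)
p,P=wrist("w6")
a=np.radians(17.1); c=np.array([.4842,-.0282])
L=P.copy(); L[...,:2]=(P[...,:2]-c)@np.array([[np.cos(a),-np.sin(a)],[np.sin(a),np.cos(a)]])
q=L[sel(L,(-.084,.084),(-.05,.05),(.03,.06))]; print('box in crate frame',len(q),np.percentile(q[:,2],[2,50,98]),rect(q))
q=L[sel(L,(-.13,.13),(-.085,.085),(.060,.068))]; print('rim',rect(q))
E
```

```text
clock: 12.0
eef_pos: [0.4853, -0.0288, 0.2331]
tool_rot: [0.001, -0.149, 0.989, -0.0]
ft_force: [-0.9, -0.1, -0.8]
finger_gap: 0.0723
grasp_force: 0.0
t 12.0 pos [ 0.4853 -0.0288  0.2331] tooly 107.09 gap 0.0723 j6 -0.36 F [-0.9 -0.1 -0.8]
  -> [-0.0905, 0.312, -0.0269] [-0.0004, 0.0017, 0.2075]
box in crate frame 13169 [0.0348514  0.04612663 0.04802111] (array([ 6.8, -0. ]), array([154.4,  99.9]), 0.0)
rim (array([-0.7, -0.4]), array([223.3, 147.3]), -0.1)
```

```bash
python3 -m jog '[[[-0.01,0.04,0],[0,0,0.2]],[[-0.01,0.085,-0.01],[0,0,0.2]],[[-0.02,0.13,-0.02],[0,0,0.2]],[[-0.03,0.175,-0.03],[0,0,0.2]],[[-0.04,0.22,-0.04],[0,0,0.2]],[[-0.05,0.265,-0.05],[0,0,0.2]],[[-0.05,0.31,-0.05],[0,0,0.2]],[[-0.05,0.31,-0.05],[0,0,0.2]],[[-0.05,0.31,-0.05],[0,0,0.2]]]' 0
python3 - <<'E'
from h import *
L=np.load("pics/w6P.npy"); a=np.radians(17.1); c=np.array([.4842,-.0282])
L[...,:2]=(L[...,:2]-c)@np.array([[np.cos(a),-np.sin(a)],[np.sin(a),np.cos(a)]])
q=L[sel(L,(-.084,.084),(-.05,.05),(.0448,.0475))]; print('box in crate',len(q),rect(q))
p,P=wrist("w7")
for lim in ((.25,.44),(.44,.62)):
  q=P[sel(P,lim,(.22,.35),(.034,.046))]; print(len(q),np.median(q[:,2]),rect(q))
go(.355,.265,.0255,97.5)
E
```

```text
clock: 12.95
eef_pos: [0.4407, 0.2828, 0.2806]
tool_rot: [-0.001, -0.05, 0.999, -0.001]
ft_force: [-0.3, -0.9, 0.5]
finger_gap: 0.0854
grasp_force: 0.0
box in crate 11152 (array([7.1, 0.1]), array([153.7,  98.7]), -0.1)
11327 0.04025731259531512 (array([353.6, 264.3]), array([140.2,  60.1]), 7.4)
7349 0.04006564912570626 (array([527.3, 296.3]), array([141.1,  60.2]), 4.7)
t 13.0 pos [0.4411 0.282  0.2811] tooly 95.67 gap 0.0852 j6 0.47 F [ 0.4 -0.4 -0.1]
  -> [0.0869, -0.008, 0.2558] [-0.0013, -0.0021, -0.0319]
```

```bash
python3 -m jog '[[[0.045,-0.005,0.03],[0,0,-0.03]],[[0.088,-0.009,0.05],[0,0,-0.03]],[[0.088,-0.009,0.1],[0,0,-0.03]],[[0.088,-0.009,0.15],[0,0,-0.03]],[[0.088,-0.009,0.18],[0,0,-0.03]],[[0.088,-0.009,0.18],[0,0,-0.03]],[[0.088,-0.009,0.18],[0,0,-0.03]]]'
python3 -c "
from h import *
go(.3536,.2643,.026,97.4)"
```

```text
clock: 13.7
eef_pos: [0.3551, 0.2637, 0.1032]
tool_rot: [-0.0, -0.063, 0.998, -0.0]
ft_force: [0.1, 0.2, 1.0]
finger_gap: 0.0855
grasp_force: 0.0
t 13.7 pos [0.3551 0.2637 0.1032] tooly 97.25 gap 0.0855 j6 0.51 F [0.1 0.2 1. ]
  -> [0.0014, 0.0008, 0.0772] [-0.0002, -0.0002, -0.0026]
```

```bash
python3 -m jog '[[[0.001,0.0008,0.03],[0,0,-0.0026]],[[0.001,0.0008,0.055],[0,0,-0.0026]],[[0.001,0.0008,0.07],[0,0,-0.0026]],[[0.001,0.0008,0.077],[0,0,-0.0026]],[[0.001,0.0008,0.077],[0,0,-0.0026]],[[0.001,0.0008,0.077],[0,0,-0.0026]]]' && python3 -m jog '[[[0,0,0],[0,0,0]],[[0,0,0],[0,0,0]],[[0,0,0],[0,0,0]],[[0,0,0],[0,0,0]],[[0,0,0],[0,0,0]],[[0,0,0],[0,0,0]]]' 1 40 && python3 -m jog '[[[0,0,-0.02],[0,0,0]],[[0,0,-0.06],[0,0,0]],[[0,0,-0.1],[0,0,0]],[[0,0,-0.1],[0,0,0]],[[0,0,-0.1],[0,0,0]]]'
python3 -c "
from h import *
go(.5273,.2963,.12,94.9)"
```

```text
clock: 14.3
eef_pos: [0.3546, 0.2658, 0.0272]
tool_rot: [0.001, -0.065, 0.998, 0.001]
ft_force: [0.1, 0.2, 0.2]
finger_gap: 0.0853
grasp_force: 0.0
clock: 14.9
eef_pos: [0.3542, 0.2657, 0.0266]
tool_rot: [0.001, -0.065, 0.998, 0.0]
ft_force: [-0.5, -0.7, 5.9]
finger_gap: 0.059
grasp_force: 43.6
clock: 15.4
eef_pos: [0.354, 0.2656, 0.1261]
tool_rot: [0.001, -0.065, 0.998, 0.0]
ft_force: [0.0, -0.6, -3.1]
finger_gap: 0.0595
grasp_force: 44.4
t 15.4 pos [0.354  0.2656 0.1261] tooly 97.5 gap 0.0595 j6 0.51 F [ 0.  -0.6 -3.1]
  -> [-0.1758, 0.0078, 0.0064] [0.0009, 0.0014, 0.0454]
```

```bash
python3 -m jog '[[[-0.04,0.002,0],[0,0,0.044]],[[-0.085,0.004,0],[0,0,0.044]],[[-0.13,0.006,0],[0,0,0.044]],[[-0.165,0.0075,0],[0,0,0.044]],[[-0.1764,0.0078,0],[0,0,0.044]],[[-0.1764,0.0078,0],[0,0,0.044]],[[-0.1764,0.0078,0.03],[0,0,0.044]],[[-0.1764,0.0078,0.045],[0,0,0.044]],[[-0.1764,0.0078,0.045],[0,0,0.044]],[[-0.1764,0.0078,0.045],[0,0,0.044]]]'
python3 -c "
from h import *
go(.5279,.2965,.0666,94.9)"
```

```text
clock: 16.4
eef_pos: [0.5267, 0.2959, 0.0808]
tool_rot: [-0.0, -0.044, 0.999, -0.0]
ft_force: [0.4, 0.9, -1.0]
finger_gap: 0.0595
grasp_force: 44.2
t 16.4 pos [0.5267 0.2959 0.0808] tooly 95.0 gap 0.0595 j6 0.42 F [ 0.4  0.9 -1. ]
  -> [-0.0012, 0.0005, 0.0142] [-0.0003, -0.0006, 0.0017]
```

```bash
python3 -m jog '[[[-0.001,0.0005,0.005],[0,0,0.002]],[[-0.001,0.0005,0.009],[0,0,0.002]],[[-0.001,0.0005,0.0115],[0,0,0.002]],[[-0.001,0.0005,0.013],[0,0,0.002]],[[-0.001,0.0005,0.0142],[0,0,0.002]],[[-0.001,0.0005,0.0148],[0,0,0.002]],[[-0.001,0.0005,0.0148],[0,0,0.002]]]'
```

```text
clock: 17.1
eef_pos: [0.5285, 0.2966, 0.0667]
tool_rot: [0.0, -0.042, 0.999, 0.0]
ft_force: [-2.6, -0.9, 5.2]
finger_gap: 0.059
grasp_force: 44.9
```

Contact. I'll release gently, rise and look.

```bash
python3 -m jog '[[[0,0,0],[0,0,0]],[[0,0,0],[0,0,0]],[[0,0,0],[0,0,0]],[[0,0,-0.03],[0,0,0]],[[0,0,-0.08],[0,0,0]],[[0,0,-0.13],[0,0,0]],[[0.03,0,-0.16],[0,0,0]],[[0.06,0,-0.16],[0,0,0]],[[0.06,0,-0.16],[0,0,0]],[[0.06,0,-0.16],[0,0,0]]]' 0
python3 - <<'E'
from h import *
p,P=wrist("w8")
q=P[sel(P,(.42,.63),(.22,.37),(.074,.086))]; print('upper',len(q),np.median(q[:,2]),rect(q))
for z in ((.005,.036),(.034,.046),(.036,.074)):
  q=P[sel(P,(.42,.63),(.25,.345),z)]; print(z,len(q),rect(q) if len(q)>5 else '')
go(.5279,.2965,.0666,94.9)
cv2.imwrite("pics/w8c.png",cv2.resize(p[100:340,200:440,::-1],(600,600)))
E
```

```text
clock: 18.1
eef_pos: [0.4686, 0.2917, 0.226]
tool_rot: [0.0, -0.043, 0.999, 0.0]
ft_force: [0.8, -0.7, -0.5]
finger_gap: 0.0854
grasp_force: 0.0
upper 12650 0.08010327139656581 (array([527.4, 296. ]), array([139.9,  60.1]), 4.7)
(0.005, 0.036) 484 (array([457.9, 290.8]), array([57.9,  2. ]), -85.2)
(0.034, 0.046) 330 (array([458.5, 290.9]), array([59.,  4.]), -87.4)
(0.036, 0.074) 893 (array([458.6, 290.8]), array([59.1,  4. ]), -87.3)
t 18.15 pos [0.4689 0.2916 0.2255] tooly 94.87 gap 0.0853 j6 0.47 F [ 0.3 -0.1 -0.1]
  -> [-0.0592, -0.0002, 0.1589] [-0.0, 0.0002, -0.0005]
```

View pics/w8c.png

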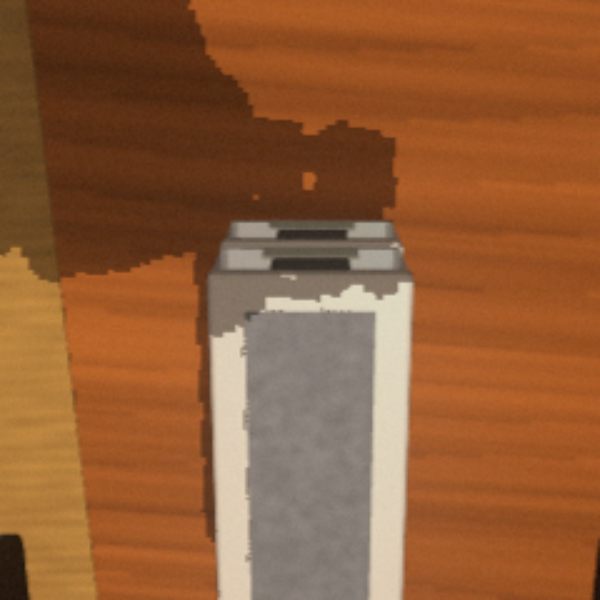

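The crop shows the two boxes with parallel edges and no offset: upper (527.4, 296.0, 4.7°) against lower (527.3, 296.3, 4.7°). The stack is tidy, so next is the divider.

```bash
python3 -c "
from h import *
go(.489,-.277,.226,168.5)"
```

```text
t 18.15 pos [0.4689 0.2916 0.2255] tooly 94.87 gap 0.0853 j6 0.47 F [ 0.3 -0.1 -0.1]
  -> [0.0283, -0.5683, -0.0005] [-0.0001, 0.0002, -1.285]
```

```bash
python3 -m jog '[[[0.002,-0.045,0],[0,0,-0.14]],[[0.004,-0.09,0],[0,0,-0.28]],[[0.006,-0.135,0],[0,0,-0.42]],[[0.008,-0.18,0],[0,0,-0.56]],[[0.01,-0.225,0],[0,0,-0.7]],[[0.012,-0.27,0],[0,0,-0.84]],[[0.014,-0.315,0],[0,0,-0.98]],[[0.016,-0.36,0],[0,0,-1.1]],[[0.02,-0.405,0],[0,0,-1.2]],[[0.022,-0.45,0],[0,0,-1.285]]]' && python3 -c "
from h import *
go(.489,-.277,.226,168.5)"
```

```text
clock: 19.15
eef_pos: [0.4849, -0.1598, 0.2251]
tool_rot: [-0.0, -0.634, 0.773, 0.0]
ft_force: [1.3, 0.2, 0.5]
finger_gap: 0.0854
grasp_force: 0.0
t 19.15 pos [ 0.4849 -0.1598  0.2251] tooly 168.75 gap 0.0854 j6 -1.69 F [1.3 0.2 0.5]
  -> [0.1141, -0.0269, -0.001] [0.0007, 0.0001, 0.0044]
```

```bash
python3 -m jog '[[[0.045,-0.01,0],[0,0,0.004]],[[0.09,-0.02,0],[0,0,0.004]],[[0.114,-0.027,0],[0,0,0.004]],[[0.114,-0.027,0],[0,0,0.004]],[[0.114,-0.027,0],[0,0,0.004]]]'
python3 - <<'E'
from h import *
p,P=wrist("w9")
q=P[sel(P,(.4,.6),(-.35,-.2),(.040,.048))]; print('fin',len(q),np.median(q[:,2]),rect(q))
q=P[sel(P,(.35,.65),(-.4,-.15),(.0025,.007))]; print('plate',len(q),rect(q))
c,s,a=rect(P[sel(P,(.4,.6),(-.35,-.2),(.040,.048))])
go(c[0]/1000,c[1]/1000,.026,a+90)
E
```

```text
clock: 19.65
eef_pos: [0.4885, -0.2753, 0.2246]
tool_rot: [-0.0, -0.63, 0.776, 0.001]
ft_force: [0.0, -0.4, -0.5]
finger_gap: 0.0859
grasp_force: 0.0
fin 1180 0.043826031005679444 (array([ 488.8, -279.5]), array([99.7,  8. ]), 79.2)
plate 23185 (array([ 499.8, -275.6]), array([299.7, 248.4]), 0.1)
t 19.7 pos [ 0.4886 -0.2745  0.225 ] tooly 168.23 gap 0.0855 j6 -1.88 F [0.1 0.6 0.5]
  -> [0.005, -0.0014, 0.199] [0.0012, 0.0006, -0.0169]
```

View pics/w9.png

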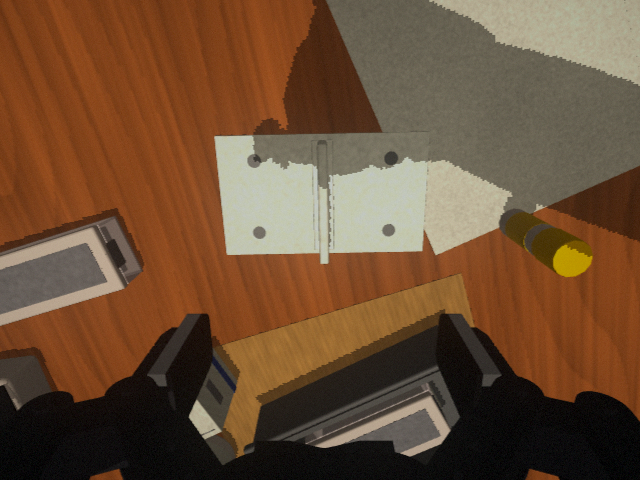

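The wrist view shows the divider with its fin from (322,140) to (325,262); depth gives a 99.7 x 8 mm fin at 44 mm height. Grasping it now.

```bash
python3 -m jog '[[[0.0045,-0.0014,0.05],[0,0,-0.017]],[[0.0045,-0.0014,0.1],[0,0,-0.017]],[[0.0045,-0.0014,0.145],[0,0,-0.017]],[[0.0045,-0.0014,0.175],[0,0,-0.017]],[[0.0045,-0.0014,0.19],[0,0,-0.017]],[[0.0045,-0.0014,0.198],[0,0,-0.017]],[[0.0045,-0.0014,0.198],[0,0,-0.017]]]' && python3 -c "
from h import *
go(.4888,-.2795,.026,169.2)"
```

```text
clock: 20.4
eef_pos: [0.4893, -0.2789, 0.028]
tool_rot: [0.0, -0.638, 0.77, -0.0]
ft_force: [-0.6, -0.6, 0.2]
finger_gap: 0.0854
grasp_force: 0.0
t 20.4 pos [ 0.4893 -0.2789  0.028 ] tooly 169.27 gap 0.0854 j6 -1.9 F [-0.6 -0.6  0.2]
  -> [0.0007, 0.0004, 0.002] [-0.0002, -0.0, 0.0012]
```

```bash
python3 -m jog '[[[0.0005,0,0],[0,0,0]],[[0.0005,0,0],[0,0,0]],[[0.0005,0,0],[0,0,0]],[[0.0005,0,0],[0,0,0]],[[0.0005,0,0],[0,0,0]],[[0.0005,0,0],[0,0,0]],[[0.0005,0,0],[0,0,0]],[[0.0005,0,0],[0,0,0]],[[0.0005,0,0],[0,0,0]],[[0.0005,0,0],[0,0,0]]]' 1 40; python3 -m jog '[[[0,0,0],[0,0,0]],[[0,0,0],[0,0,0]]]'
```

```text
clock: 21.4
eef_pos: [0.4891, -0.2799, 0.028]
tool_rot: [0.0, -0.638, 0.77, -0.0]
ft_force: [-0.3, 0.1, 4.8]
finger_gap: 0.0071
grasp_force: 39.9
clock: 21.6
eef_pos: [0.4891, -0.2799, 0.028]
tool_rot: [0.0, -0.638, 0.77, -0.0]
ft_force: [-0.6, -0.0, 5.5]
finger_gap: 0.0075
grasp_force: 39.9
```

```bash
python3 -m jog '[[[0,0,-0.01],[0,0,0]],[[0,0,-0.04],[0,0,0]],[[0,0,-0.085],[0,0,0]],[[0,0,-0.13],[0,0,0]],[[0,0,-0.15],[0,0,0]],[[0,0,-0.15],[0,0,0]]]' ; python3 -c "
from h import *
go(.4842,-.0282,.178,197.1)"
```

```text
clock: 22.2
eef_pos: [0.49, -0.2803, 0.1815]
tool_rot: [0.001, -0.638, 0.77, -0.002]
ft_force: [0.1, 0.7, -1.1]
finger_gap: 0.0073
grasp_force: 39.3
t 22.2 pos [ 0.49   -0.2803  0.1815] tooly 169.23 gap 0.0073 j6 -1.9 F [ 0.1  0.7 -1.1]
  -> [-0.2466, 0.0528, 0.0028] [-0.0044, -0.0028, -0.4864]
```

```bash
python3 -m jog '[[[-0.03,0.006,0],[0,0,-0.08]],[[-0.07,0.015,0],[0,0,-0.16]],[[-0.11,0.024,0],[0,0,-0.24]],[[-0.15,0.033,0],[0,0,-0.32]],[[-0.19,0.042,0],[0,0,-0.4]],[[-0.22,0.048,0],[0,0,-0.45]],[[-0.24,0.052,0],[0,0,-0.486]],[[-0.2465,0.053,0],[0,0,-0.486]],[[-0.2465,0.053,0],[0,0,-0.486]],[[-0.2465,0.053,0],[0,0,-0.486]]]'
python3 - <<'E'
from h import *
p,P=wrist("w10")
go(.4842,-.0282,.090,197.1)
a=np.radians(17.1); c=np.array([.4842,-.0282])
L=P.copy(); L[...,:2]=(P[...,:2]-c)@np.array([[np.cos(a),-np.sin(a)],[np.sin(a),np.cos(a)]])
for z in ((.060,.068),(.14,.165),(.18,.21)):
    q=L[sel(L,(-.13,.13),(-.09,.09),z)]; print(z,len(q),rect(q) if len(q)>9 else '',np.percentile(q[:,2],[5,50,95]) if len(q)>9 else '')
E
```

```text
clock: 23.2
eef_pos: [0.4827, -0.0283, 0.1771]
tool_rot: [0.0, 0.804, -0.595, -0.0]
ft_force: [0.1, -0.2, -1.8]
finger_gap: 0.0074
grasp_force: 39.2
t 23.25 pos [ 0.4828 -0.0285  0.1772] tooly -163.0 gap 0.0073 j6 -1.93 F [ 0.2  0.5 -2. ]
  -> [0.0001, -0.0015, 0.0872] [0.0008, 0.0, -0.0018]
(0.06, 0.068) 9097 (array([ -0.3, -55.9]), array([223.1,  34.8]), -0.1) [0.06159918 0.06348325 0.06499468]
(0.14, 0.165) 75905 (array([-0.9,  0.6]), array([186.7, 110.2]), -0.3) [0.15217838 0.15320813 0.15440508]
(0.18, 0.21) 10593 (array([-1.1, -5. ]), array([71.6, 61.2]), 50.5) [0.18425219 0.19323948 0.20907046]
```

View pics/w10.png

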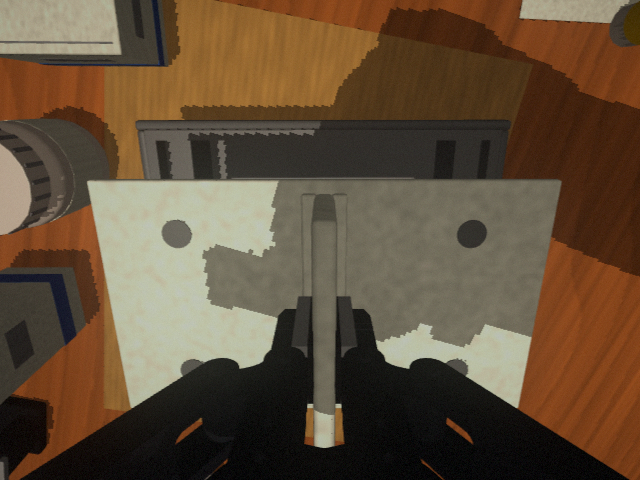

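The wrist view shows the divider held level and centred over the crate; its offset in the crate frame is (−0.9, 0.6) mm at −0.3°, inside the 7 mm clearance. Lowering it now.

```bash
python3 -m jog '[[[0,-0.001,0.03],[0,0,0]],[[0,-0.001,0.055],[0,0,0]],[[0,-0.001,0.075],[0,0,0]],[[0,-0.001,0.085],[0,0,0]],[[0,-0.001,0.085],[0,0,0]],[[0,-0.001,0.085],[0,0,0]]]'; python3 -m jog '[[[0,0,0.004],[0,0,0]],[[0,0,0.007],[0,0,0]],[[0,0,0.01],[0,0,0]],[[0,0,0.012],[0,0,0]],[[0,0,0.0135],[0,0,0]],[[0,0,0.0135],[0,0,0]]]'
```

```text
clock: 23.85
eef_pos: [0.4842, -0.0278, 0.0935]
tool_rot: [-0.0, 0.804, -0.595, 0.0]
ft_force: [-0.5, -0.1, -0.8]
finger_gap: 0.0074
grasp_force: 39.2
clock: 24.45
eef_pos: [0.4838, -0.0274, 0.079]
tool_rot: [0.0, 0.804, -0.594, -0.0]
ft_force: [-0.1, -0.4, -1.1]
finger_gap: 0.0076
grasp_force: 39.2
```

```bash
python3 -m jog '[[[0,0,0.0007],[0,0,0]],[[0,0,0.0014],[0,0,0]],[[0,0,0.002],[0,0,0]],[[0,0,0.002],[0,0,0]]]'
```

```text
clock: 24.85
eef_pos: [0.4839, -0.0274, 0.0779]
tool_rot: [-0.0, 0.804, -0.594, 0.0]
ft_force: [-3.3, -0.4, 6.0]
finger_gap: 0.0076
grasp_force: 40.2
```

```bash
python3 -m jog '[[[0,0,0],[0,0,0]],[[0,0,0],[0,0,0]],[[0,0,0],[0,0,0]],[[0,0,0],[0,0,0]],[[0,0,-0.04],[0,0,0]],[[0,0,-0.09],[0,0,0]],[[0,0,-0.14],[0,0,0]],[[0,0,-0.17],[0,0,0]],[[0,0,-0.17],[0,0,0]]]' 0.4
python3 - <<'E'
from h import *
p,P=wrist("w11")
a=np.radians(17.1); c=np.array([.4842,-.0282])
L=P.copy(); L[...,:2]=(P[...,:2]-c)@np.array([[np.cos(a),-np.sin(a)],[np.sin(a),np.cos(a)]])
for z in ((.060,.068),(.0505,.0585),(.086,.1)):
    q=L[sel(L,(-.13,.13),(-.09,.09),z)]; print(z,len(q),rect(q) if len(q)>9 else '',np.percentile(q[:,2],[5,50,95]) if len(q)>9 else '')
go(.688,.1125,.25,197.5)
go(.688,.1125,.25,107.5)
E
```

```text
clock: 25.75
eef_pos: [0.4852, -0.0275, 0.2519]
tool_rot: [-0.002, 0.804, -0.594, 0.003]
ft_force: [0.7, 1.1, -0.5]
finger_gap: 0.0513
grasp_force: 0.0
(0.06, 0.068) 11717 (array([-0.3,  0.1]), array([223.5, 147. ]), -0.1) [0.06140545 0.06352208 0.06506326]
(0.0505, 0.0585) 28059 (array([-0.2,  1. ]), array([201.4, 124.1]), -0.1) [0.05240416 0.05414929 0.05636252]
(0.086, 0.1) 1285 (array([0.3, 0.9]), array([99.4,  7.4]), 89.8) [0.09253494 0.09393897 0.09519072]
t 25.8 pos [ 0.4848 -0.0275  0.2493] tooly -162.92 gap 0.0511 j6 -1.93 F [ 0.2  0.6 -1.5]
  -> [-0.0741, -0.2354, 0.0001] [-0.0036, -0.0014, -0.0074]
t 25.8 pos [ 0.4848 -0.0275  0.2493] tooly -162.92 gap 0.0511 j6 -1.93 F [ 0.2  0.6 -1.5]
  -> [-0.0741, -0.2354, 0.0001] [-0.004, 0.0018, 1.5634]
```

The divider is level on the steps (plate top 54 mm, fin top 94 mm, centred within 1 mm). Next is the carton.

```bash
python3 -m jog '[[[-0.012,-0.04,0],[0,0,-0.007]],[[-0.026,-0.085,0],[0,0,-0.007]],[[-0.04,-0.13,0.01],[0,0,-0.007]],[[-0.055,-0.175,0.02],[0,0,-0.007]],[[-0.07,-0.22,0.03],[0,0,-0.007]],[[-0.074,-0.2355,0.03],[0,0,-0.007]],[[-0.074,-0.2355,0.03],[0,0,-0.007]],[[-0.074,-0.2355,0.03],[0,0,-0.007]]]' 0
python3 - <<'E'
from h import *
p,P=wrist("w12")
q=P[sel(P,(.6,.78),(.04,.19),(.109,.121))]; print(len(q),np.median(q[:,2]),rect(q))
go(.688,.1125,.095,197.5)
E
```

```text
clock: 26.6
eef_pos: [0.6868, 0.1123, 0.2158]
tool_rot: [0.001, 0.806, -0.591, -0.001]
ft_force: [0.0, 1.0, 0.0]
finger_gap: 0.0853
grasp_force: 0.0
7827 0.11508932496759486 (array([689., 112.]), array([56.2, 56. ]), 17.1)
t 26.65 pos [0.6866 0.112  0.2168] tooly -162.54 gap 0.0855 j6 -1.71 F [ 0.3 -0.1 -0.4]
  -> [-0.0001, -0.0016, 0.1218] [0.0011, 0.0, -0.0007]
```

View pics/w12.png

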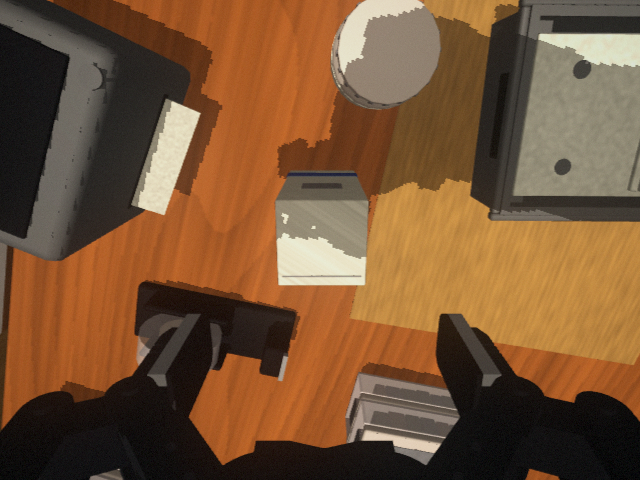

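The wrist view shows the carton top at (322,245), which is (689, 112) mm at yaw 17.1°, with room for the fingers on both sides. Grasping it now.

```bash
python3 -m jog '[[[0,-0.0022,0.04],[0,0,0.007]],[[0,-0.0022,0.08],[0,0,0.007]],[[0,-0.0022,0.108],[0,0,0.007]],[[0,-0.0022,0.12],[0,0,0.007]],[[0,-0.0022,0.12],[0,0,0.007]],[[0,-0.0022,0.12],[0,0,0.007]]]'; python3 -m jog '[[[0,0,0],[0,0,0]],[[0,0,0],[0,0,0]],[[0,0,0],[0,0,0]],[[0,0,0],[0,0,0]],[[0,0,0],[0,0,0]],[[0,0,0],[0,0,0]]]' 1 30;  python3 -m jog '[[[0,0,-0.01],[0,0,0]],[[0,0,-0.03],[0,0,0]],[[0,0,-0.07],[0,0,0]],[[0,0,-0.11],[0,0,0]],[[0,0,-0.11],[0,0,0]],[[0,0,-0.11],[0,0,0]]]'
python3 -c "
from h import *
go(.5304,-.0135,.21,197.1)"
```

```text
clock: 27.25
eef_pos: [0.6897, 0.1129, 0.0994]
tool_rot: [-0.001, 0.804, -0.594, 0.001]
ft_force: [0.2, 0.0, -0.7]
finger_gap: 0.0858
grasp_force: 0.0
clock: 27.85
eef_pos: [0.6898, 0.1132, 0.099]
tool_rot: [-0.001, 0.804, -0.594, 0.001]
ft_force: [-2.0, -0.7, 5.0]
finger_gap: 0.0556
grasp_force: 31.3
clock: 28.45
eef_pos: [0.69, 0.1133, 0.2088]
tool_rot: [-0.001, 0.804, -0.594, 0.001]
ft_force: [0.1, -0.1, -2.6]
finger_gap: 0.0557
grasp_force: 32.8
t 28.45 pos [0.69   0.1133 0.2088] tooly -162.92 gap 0.0557 j6 -1.71 F [ 0.1 -0.1 -2.6]
  -> [0.0743, 0.1897, -0.0017] [-0.0027, -0.0004, -0.0004]
```

```bash
python3 -m jog '[[[0.01,0.025,0],[0,0,0]],[[0.022,0.056,0],[0,0,0]],[[0.037,0.094,0],[0,0,0]],[[0.052,0.132,0],[0,0,0]],[[0.066,0.168,0],[0,0,0]],[[0.074,0.1895,0],[0,0,0]],[[0.074,0.1895,0],[0,0,0]],[[0.074,0.1895,0.025],[0,0,0]],[[0.074,0.1895,0.04],[0,0,0]],[[0.074,0.1895,0.04],[0,0,0]]]'
python3 -c "
from h import *
go(.5303,-.0135,.153,197.1)"
```

```text
clock: 29.45
eef_pos: [0.5289, -0.0128, 0.1639]
tool_rot: [0.001, 0.804, -0.594, -0.002]
ft_force: [-0.8, -0.9, -1.2]
finger_gap: 0.0555
grasp_force: 33.1
t 29.45 pos [ 0.5289 -0.0128  0.1639] tooly -162.9 gap 0.0555 j6 -1.89 F [-0.8 -0.9 -1.2]
  -> [0.0011, -0.0012, 0.0109] [0.005, 0.0018, 0.0]
```

```bash
python3 -m jog '[[[0.0005,-0.0008,0],[0,0,0]],[[0.0005,-0.0008,0.003],[0,0,0]],[[0.0005,-0.0008,0.007],[0,0,0]],[[0.0005,-0.0008,0.01],[0,0,0]],[[0.0005,-0.0008,0.012],[0,0,0]],[[0.0005,-0.0008,0.0125],[0,0,0]],[[0.0005,-0.0008,0.0125],[0,0,0]]]'; python3 -c "
from h import *
go(.5303,-.0135,.153,197.1)"
```

```text
clock: 30.15
eef_pos: [0.5308, -0.0135, 0.1547]
tool_rot: [0.0, 0.804, -0.594, -0.0]
ft_force: [0.0, -1.2, -1.0]
finger_gap: 0.0555
grasp_force: 33.1
t 30.15 pos [ 0.5308 -0.0135  0.1547] tooly -162.93 gap 0.0555 j6 -1.89 F [ 0.  -1.2 -1. ]
  -> [-0.0001, 0.0005, 0.0017] [0.0, 0.0, -0.0005]
```

```bash
python3 -m jog '[[[0,0,0.0007],[0,0,0]],[[0,0,0.0014],[0,0,0]],[[0,0,0.002],[0,0,0]],[[0,0,0.0025],[0,0,0]],[[0,0,0.0025],[0,0,0]]]'
```

```text
clock: 30.65
eef_pos: [0.5309, -0.0135, 0.153]
tool_rot: [-0.0, 0.804, -0.594, 0.0]
ft_force: [-2.9, -0.0, 5.6]
finger_gap: 0.0554
grasp_force: 33.8
```

Contact. Releasing, rising and stepping back to look.

```bash
python3 -m jog '[[[0,0,0],[0,0,0]],[[0,0,0],[0,0,0]],[[0,0,0],[0,0,0]],[[0,0,0],[0,0,0]],[[0,0,-0.02],[0,0,0]],[[0,0,-0.06],[0,0,0]],[[0,0,-0.1],[0,0,0]],[[0,0,-0.12],[0,0,0]],[[0,0,-0.12],[0,0,0]]]' 0;  python3 -m jog '[[[0.03,0,0],[0,0,0]],[[0.07,0,0],[0,0,0]],[[0.11,0,0],[0,0,0]],[[0.15,0,0],[0,0,0]],[[0.19,0.04,0],[0,0,0]],[[0.22,0.07,0],[0,0,0]],[[0.22,0.07,0],[0,0,0]],[[0.22,0.07,0],[0,0,0]]]'
python3 - <<'E'
from h import *
for n in ("top","scene"):
    p,d=imaging.snapshot(n); P=cloud(n,d,imaging.get_calibration(n))
    if n=="scene": cv2.imwrite("pics/end.png",cv2.resize(p[130:370,190:510,::-1],(800,600)))
    W=sel(P,(.15,.79),(-.5,.5),(-.02,.2))
    k,lab,st,ce=cv2.connectedComponentsWithStats((W&(P[...,2]>.018)).astype(np.uint8))
    for i in range(1,k):
        if st[i,4]<60: continue
        Q=P[lab==i]; zt=np.percentile(Q[:,2],95); T=Q[Q[:,2]>zt-.006]
        print(n,'ztop',round(zt*1000),*rect(T))
    q=P[sel(P,(.35,.62),(-.14,.09),(.061,.070))]; print('rim',rect(q))
    q=P[sel(P,(.4,.6),(-.1,.05),(.160,.178))]; print('carton',rect(q),np.median(q[:,2]))
E
```

```text
clock: 31.55
eef_pos: [0.5318, -0.0135, 0.2755]
tool_rot: [-0.001, 0.804, -0.594, 0.002]
ft_force: [-0.0, 0.8, -1.2]
finger_gap: 0.0854
grasp_force: 0.0
clock: 32.35
eef_pos: [0.5279, -0.2453, 0.2711]
tool_rot: [0.0, 0.803, -0.595, -0.001]
ft_force: [-0.4, -0.5, -0.8]
finger_gap: 0.0857
grasp_force: 0.0
top ztop 180 [787.1 457.7] [79.9  7.4] 88.2
top ztop 82 [769.2 262.1] [36.4 24.5] 3.7
top ztop 44 [ 733.4 -262.5] [117.7  61.1] 5.3
top ztop 87 [682.5  -5.6] [61.2 61.1] 16.1
top ztop 73 [ 664.6 -109. ] [80.9 50.1] 17.0
top ztop 56 [687.4 255.3] [25.6 21.2] -83.6
top ztop 57 [590.5 484.1] [110.8  26.7] -4.4
top ztop 169 [529.  -12.3] [57.  55.6] 17.2
top ztop 85 [527.2 298.4] [139.4  59.9] 5.2
rim (array([488.1, -42.3]), array([222.3, 181.6]), 17.1)
carton (array([528.9, -12.1]), array([57., 56.]), 17.2) 0.16858374910407825
scene ztop 96 [ 320.2 -215.6] [28.9 20.3] 24.2
scene ztop 169 [530.8 -16.2] [59.3 57.9] 17.5
scene ztop 83 [529.3 294.5] [143.2  61.9] 3.9
scene ztop 56 [594.8 479.7] [114.3  28.6] -3.9
scene ztop 181 [786.6 438. ] [52.5  6.7] 89.6
scene ztop 38 [ 565.5 -480.9] [153.7  37.9] -0.1
scene ztop 55 [689.7 251.1] [29.1 22.6] 88.2
scene ztop 73 [ 667.3 -112.5] [81.5 51.4] 17.5
scene ztop 86 [684.4  -8.7] [60.  59.2] -13.0
scene ztop 81 [770.7 258.4] [38.7 24.8] 5.3
scene ztop 43 [ 735.1 -266.5] [115.9  59.6] 5.6
rim (array([485.6, -29.9]), array([226.4, 147.7]), 17.0)
carton (array([530.8, -16.2]), array([59.3, 57.9]), 17.5) 0.16861326727757697
```

View pics/end.png

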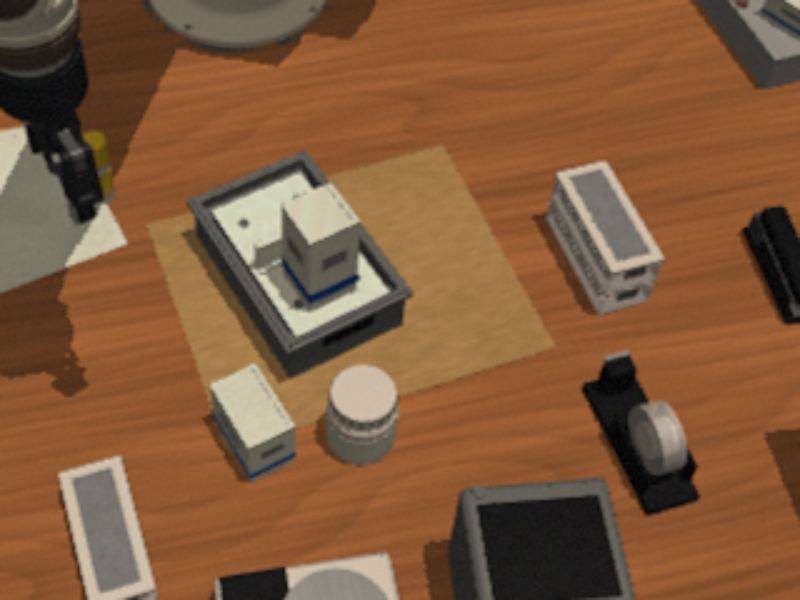

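The final view shows the carton upright on the level divider in the crate at (320,245), the tidy two-box stack at (605,235), and everything else where it stood. Handing in.

```bash
python3 -c "
from cell import r
print(r.job_done())"
```

```text
the job is handed in; nothing more can be done
None
```

The job is handed in after about 32 s of the 72 s allowed: the middle box is in the crate, the divider sits level on the steps above it, the carton stands upright on the divider, and the upper box is back on the bottom one within about 0.5 mm.

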